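Clip a sample plate into the microscope holder and tally it

TASK

Put the blue sample plate flat on the grey holder board, lengthwise and centred on its white marked seat, then press the clip's orange thumb pad to lift the sprung jaw, slide the clip forward until the plate is held hard against the steel end fence, and let the jaw close on the plate's edge. Then count it: swing the red-knobbed lever of the green tally counter to its stop and let it spring back. Leave the other things on the bench where they are.

Things in the scene. Friction and masses are not known exactly. Their poses are not given: they have to be found in the camera images.
- blue_plate: The sample plate to be clipped: blue rigid plate 76 (its x) x 50 (its y) x 8 mm thick, 70 g, with a small brass mesh sample in the white pane on its top (nothing stands up more than 1 mm). Starts flat on the bench. Origin: centre of its underside. Either end may face the clip.
- yellow_plate: A bystander: the same plate in yellow. Leave it alone.
- holder: Grey board fixed to the bench, 260 (its x) x 120 (its y) x 20 mm; origin: centre of its underside, deck on top at z = 20 mm, no side walls. A steel fence, 12 mm thick and high, 100 mm wide, stands across the +x end, inner face at x = +118 mm, white marked seat before it: a plate against the fence has its centre at x = +80 mm, y = 0. A black clip carriage slides along x from the -x end.
- clip_carriage (a joint): How far the clip has slid towards the fence (m), 0 to 0.085; starts at 0 to 0.03, stays where left (friction 1.2 N). Its upright front face (44 mm wide, 12 mm high, meets the plate's edge and pushes it) is at holder x = -30 mm + this value: 0.072 when it touches a plate that is hard against the fence. The jaw's hinge pin is 35 mm behind that face, 20 mm above the deck.
- clip_jaw (a joint): Angle of the sprung steel jaw (rad): 0 shut empty, about 0.16 shut on the plate, stop at 0.6; springs shut when let go. Its toe, a rubber bar 36 mm wide of 5 mm radius, is centred 9 mm ahead of the carriage's front face; shut, it is 1 mm above the deck and would only shove the plate. At 0.4 its underside is 17 mm above the deck, and holding it there takes about 9 N down on the pad.
- clip_pad (a point): Centre of the top of the jaw's orange thumb pad, 42 mm behind and (shut) 15 mm above the hinge pin, 35 mm above the deck; moves with the jaw. Pad 42 x 42 mm, sloping up 0.3 rad away from the fence when shut; pressing its centre down 18 mm opens the jaw to about 0.4. A 12 mm high lip on its fence side (20 mm ahead of this point) lets a fingertip pressing the pad push the clip forward.
- tally: Green tally counter fixed to the bench: a block 64 x 64 x 38 mm high, origin at the centre of its underside; the lever turns about the vertical through the origin, above the block.
- tally_lever (a joint): Angle of the counter's sprung lever (rad): rests at 0, stop at 1.1, growing counter-clockwise seen from above; it springs back when let go. Seen from above the arm points in the counter's own frame at -2.12 rad (from its +x) plus this value. A swing to the stop takes up to 4 N at the knob; it counts above 1.0.
- tally_knob (a point): Top centre of the red upright knob at the lever's end, 76 mm above the bench, 42 mm from the pivot; the knob is 13 mm in diameter and 32 mm tall, standing on the arm. Its axes are the lever's: x points outward along the arm, y is the way to push it.
- jar: Bystander: closed amber jar, 60 mm in diameter, 55 mm high; origin under its centre.
- bottle: Bystander: amber bottle, 60 mm in diameter, 150 mm high.
- dish: Bystander: flat closed glass dish, 60 mm in diameter, 14 mm high.
- brush: Bystander: brush 150 mm long, lying.
- tweezers: Bystander: steel tweezers 120 mm long, lying.
- loupe: Bystander: black loupe, 42 mm in diameter, 38 mm high.
- weight: Bystander: brass weight, 28 mm in diameter, 30 mm high.
There are look-alikes about, which are no part of the job. Leave any purple look-alike of the tally alone.

How it is judged:
By the outcome, as a careful person would: the job done as asked, in the order asked, and still so for the second after the job is handed in, with the robot touching nothing.
It also fails if it takes over 64 s, if anything falls off the work surface, if the arm or the gripper's body presses on something with over 40 N, if the wrist force passes 120 N, or if a joint passes its speed limit or range.

ROBOT

A 6-joint arm with a two-finger parallel gripper is mounted at the origin on the work surface. World frame = base frame: x ahead of the robot, y to its left, z up, the work surface at z = 0. Lengths are in m, angles in rad, forces in N, time in s.
With the tool pointing down it reaches from about 0.325 to 0.925 m from the base axis. Payload 3.1 kg.
Tool frame: the origin (TCP) lies midway between the tips of the shut fingers; the grasp point (between the pads) lies 19 mm behind it; z points along the fingers, y is the line along which they close (so a half turn about z gives the same grasp; the last joint's range is limited). The gripper opens to 85 mm and grips with 20 to 120 N. Pads are 22 mm wide; open, the fingers measure 114 mm over their backs; the gripper's body (76 mm by 85 mm) begins 54 mm behind the grasp point. The pads swing forward as they close: fully open they stand 13 mm farther back than shut.
Start: joints at [-1.252, 0.217, 1.613, -0, 1.311, -0.112], TCP at [0.261, -0.568, 0.231] pointing down, gripper open.
Joint ranges: [-2.75, 2.75], [-0.78, 2.1], [0.31, 2.55], [-1.13, 4.27], [0.13, 2.63], [-2.58, 2.58]. Speed limits (rad/s): [2.79, 2.79, 3.14, 3.14, 3.14, 3.14].

INTERFACE

Orientations are given as a rotation vector (axis times angle).
In Python, from rig import robot gives the robot as it stands. The module is installed in compiled form; this text tells all that it offers.
- The arm moves only by the tool jog_arm, never from a script. Its argument "increments" is text: rows parted by semicolons, each of 5 numbers parted by spaces: the shift along the tool's x, y, z in units of 40 mm (1.0 is 40 mm), then the turn about the tool's z in units of 6 degrees (1.0 is 6 degrees), then the finger opening in mm, from 0 to 85.4. In form: dx dy dz turn fingers; .... A call has 1 to 10 rows; each row is the pose to reach, as a shift and turn from the pose commanded when the call began, along the tool's axes at that moment; what a row does not reach only later rows make up. A row lasts 1/12 s, in which the tool goes at most 41.7 mm and 7.16 degrees, less where a joint would pass 70% of its speed; a pose out of reach is approached as far as the arm can. A call with a gripper value outside its range is refused whole. The fingers move at their own pace and stop on an object; "grip_force" is the grip in N (left out, the last holds). Time passes only in rows, so rows that repeat a pose let the fingers close. It gives the time, the measured TCP pose, the force, the opening and the grip force at its end, in the units of the state.
- robot.observe(): the state, without advancing time (a new reading comes with each control period).
- robot.read_camera(name): name is "side" or "top"; returns (picture, depth): 420x560x3 uint8, red, green, blue; 420x560 float32, m along the optical axis (not along the pixel's ray), 0 where there is no reading.
- robot.calibration(name): a dict with "mtx" (3x3 intrinsics, pixels), "position" and "attitude" of the camera in the world. Camera axes: x right, y up, looking along -z (the intrinsics and any distortion apply to the point x, -y, -z); pixel columns grow to the right and rows downward; lengths in m; the calibration is good to about 2 mm. A picture is of the moment at which its call begins. calibration takes no time and is no camera call.
- robot.hand_in(): hands the job in; it is judged then, once.
The state is a dict: "clock": time; "q": joint angles; "joint_vel": joint speeds; "effort": joint torques, N m; "tcp_pos": TCP position; "tcp_rot": TCP orientation; "force": force on the tool from outside, world axes, zero at the start; "moment": the same for the moment, N m; "opening": finger opening in m; "finger_force": force on a finger pad.
Only numpy, scipy, OpenCV 4.12 (cv2) and the standard library are available. Lean on these libraries where they do the work, as an engineer would, in place of code of your own. Each camera call takes 0.05 s, during which the arm holds its last target. There are 200 camera calls.

## Working session

There is one attempt and no reset: what is moved stays moved. The work goes in short steps, Python scripts to look and compute and a tool call to move; the robot and the scene stay as the last step left them, time stands still between calls to the robot, and variables do not carry over. Pictures are saved under pics/ and viewed, at most 10 in all, crops included, and the job is handed in when it is done.

Besides the shell and the picture viewer there is one more tool, called after ">>>" as name(argument=value, ...) on one line, values as JSON. jog_arm: Moves the arm, as the interface text tells. Its arguments: {"type":"object","properties":{"increments":{"type":"string"},"grip_force":{"type":"number"}},"required":["increments"]}

```bash
mkdir -p pics; cat > h.py <<'E'
import numpy as np, cv2
from scipy.spatial.transform import Rotation as R
from rig import robot
def cal(n):
    c=robot.calibration(n); a=np.array(c["attitude"],float)
    M=a if a.shape==(3,3) else (R.from_rotvec(a).as_matrix() if a.size==3 else None)
    return np.array(c["mtx"]),np.array(c["position"]),M
def cloud(n,d):
    K,p,M=cal(n); v,u=np.indices(d.shape)
    P=np.stack([(u-K[0,2])/K[0,0]*d,-(v-K[1,2])/K[1,1]*d,-d],-1)
    return P@M.T+p
def ray(n,u,v,z):
    K,p,M=cal(n); r=M@np.array([(u-K[0,2])/K[0,0],-(v-K[1,2])/K[1,1],-1]); return p+r*(z-p[2])/r[2]
def proj(n,P):
    K,p,M=cal(n); c=(np.array(P)-p)@M; return K[0,0]*c[0]/-c[2]+K[0,2],K[1,1]*c[1]/c[2]+K[1,2]
E
python3 - <<'E'
from h import *
for n in("top","side"):
    print(n,robot.calibration(n))
    im,d=robot.read_camera(n); np.savez(f"{n}0.npz",im=im,d=d)
    cv2.imwrite(f"pics/{n}0.png",im[...,::-1])
print(robot.observe())
E
```

```text
top {'mtx': array([[432.79300474,   0.        , 276.05314135],
       [  0.        , 432.79300474, 207.38639827],
       [  0.        ,   0.        ,   1.        ]]), 'position': array([0.31216319, 0.00396728, 1.22037515]), 'attitude': array([ 0.14459863, -0.13555268, -1.57499916])}
side {'mtx': array([[485.28948842,   0.        , 283.73895096],
       [  0.        , 485.28948842, 204.3682979 ],
       [  0.        ,   0.        ,   1.        ]]), 'position': array([0.51170017, 0.82509569, 0.84476461]), 'attitude': array([-0.00563093, -1.2365981 , -2.85384523])}
{'clock': 0.1, 'q': array([-1.25219950e+00,  2.17696399e-01,  1.61479441e+00,  4.21278792e-05,
        1.31131949e+00, -1.12209826e-01]), 'joint_vel': array([-8.04088660e-04, -2.05664907e-03, -2.90123630e-03, -8.86928449e-05,
        1.03190477e-03,  9.51617218e-04]), 'effort': array([-7.85341899e-05, -3.98076761e+01, -3.04970741e+01, -1.07670478e-04,
        4.24589583e-03, -1.47086644e-05]), 'tcp_pos': array([ 0.26079296, -0.5671677 ,  0.23007707]), 'tcp_rot': array([-3.06683595e+00, -6.70999549e-01,  2.95024553e-04]), 'force': array([-0.25709251, -0.65772482,  0.04377773]), 'moment': array([-0.00580002, -0.02629757, -0.01600642]), 'finger_force': 0.0, 'opening': 0.08534445206116686}
```

View pics/top0.png

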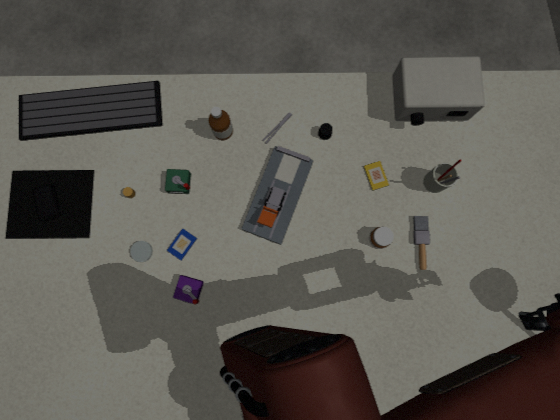

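View pics/side0.png

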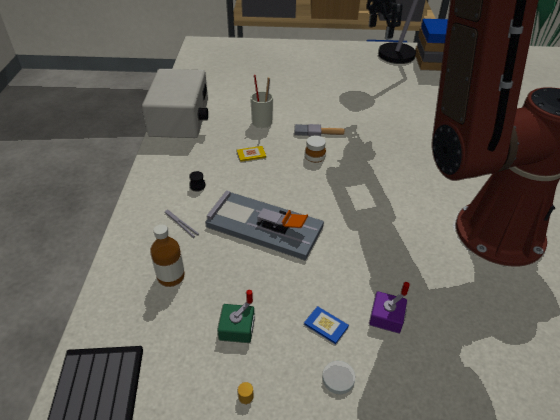

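Top view: the blue plate is at (182,244) and the yellow bystander at (376,176). The holder is at (276,196), with its fence up-right near (295,152) and the orange pad at (268,215). There are two counters: green at (178,181) and purple at (188,289). The green one fits the description and the purple is the look-alike. I'll measure and make one enlarged crop to confirm.

```bash
python3 - <<'E'
from h import *
S={n:np.load(f"{n}0.npz") for n in("top","side")}
def hsv(im): return cv2.cvtColor(im,cv2.COLOR_RGB2HSV)
rng={"blue":((105,130,60),(125,255,255)),"orange":((5,180,120),(14,255,255)),"green":((60,80,20),(90,255,255)),"red":((0,180,60),(4,255,255))}
roi={"top":{"blue":(160,220,210,270),"orange":(250,195,290,235),"green":(155,160,200,200),"red":(155,160,200,200)},
"side":{"blue":(295,300,360,350),"orange":(270,200,320,240),"green":(210,295,265,350),"red":(235,280,265,320)}}
for n in S:
    im,d=S[n]["im"],S[n]["d"]; P=cloud(n,d); h=hsv(im)
    for c,(lo,hi) in rng.items():
        x0,y0,x1,y1=roi[n][c]; m=np.zeros(d.shape,bool)
        m[y0:y1,x0:x1]=cv2.inRange(h,lo,hi)[y0:y1,x0:x1]>0; mm=m&(d>0)
        if mm.sum()<3: print(n,c,mm.sum());continue
        Q=P[mm]; pts=np.argwhere(m)[:,::-1].astype(np.float32)
        zt=np.percentile(Q[:,2],80); print(n,c,mm.sum(),"px",pts.mean(0).round(1),"med",np.median(Q,0).round(4),"zpct",np.percentile(Q[:,2],[5,50,95]).round(4))
        if c in("blue","green","orange"):
            T=Q if c=="blue" else Q[Q[:,2]>zt-.006]
            r=cv2.minAreaRect((T[:,:2]*1000).astype(np.float32)); print("   rect",np.round(r[0],1),np.round(r[1],1),round(r[2],1))
# holder: deck points z 14..26 in top
P=cloud("top",S["top"]["d"]); v,u=np.indices(P.shape[:2])
box=(u>230)&(u<325)&(v>135)&(v<252)
Q=P[box&(P[...,2]>.012)&(P[...,2]<.1)]
r=cv2.minAreaRect((Q[:,:2]*1000).astype(np.float32)); print("holder",r)
print("bench z",np.median(P[box&(P[...,2]<.010)][:,2]),"deck", np.median(Q[(Q[:,2]<.027)][:,2]))
w=box&(S["top"]["im"].min(-1)>150)&(P[...,2]>.012)
r=cv2.minAreaRect((P[w][:,:2]*1000).astype(np.float32)); print("seat",r,w.sum())
a=cv2.resize(S["top"]["im"][135:305,120:320],None,fx=4,fy=4,interpolation=cv2.INTER_CUBIC)[:600]
a=cv2.resize(S["top"]["im"][140:270,150:320],None,fx=4.6,fy=4.6,interpolation=cv2.INTER_CUBIC)
cv2.imwrite("pics/crop.png",a[...,::-1])
E
```

```text
top blue 245 px [181.7 244. ] med [0.4284 0.276  0.0072] zpct [0.0033 0.0072 0.0114]
   rect [429.3 277.2] [51.8 73.7] 56.0
top orange 0
top green 386 px [176.8 180. ] med [0.6085 0.289  0.0371] zpct [0.0295 0.0371 0.0411]
   rect [606.1 288.7] [64.1 62.3] 85.8
top red 11 px [185.6 184.9] med [0.5829 0.2546 0.0748] zpct [0.0726 0.0748 0.08  ]
side blue 503 px [326.  325.6] med [0.4293 0.2837 0.0076] zpct [0.0045 0.0076 0.01  ]
   rect [429.3 277.1] [51.9 75.6] 55.3
side orange 194 px [295.1 219.8] med [0.4949 0.0342 0.056 ] zpct [0.0497 0.056  0.0628]
   rect [496.5  33.7] [42.2 45.5] 67.5
side green 985 px [235.3 324.3] med [0.6078 0.3078 0.0369] zpct [0.0114 0.0369 0.0396]
   rect [606.3 289.9] [66.  61.8] 85.8
side red 59 px [249.1 295.9] med [0.5825 0.26   0.0694] zpct [0.0509 0.0694 0.077 ]
holder ((604.46728515625, -10.765167236328125), (123.88357543945312, 340.73126220703125), 67.47899627685547)
bench z -0.0004392921024480856 deck 0.01961447414230655
seat ((0.0, 0.0), (0.0, 0.0), 0.0) 0
```

View pics/crop.png

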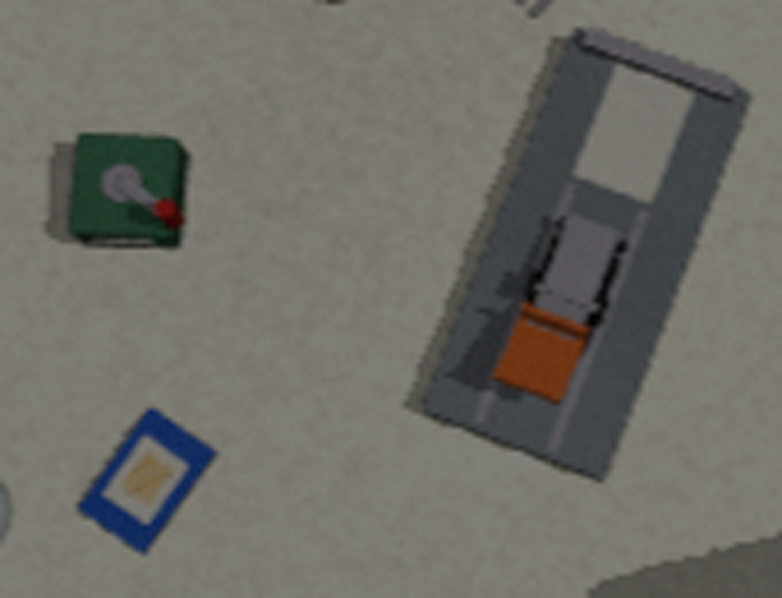

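The crop confirms the green counter with its red knob at crop (168,212), the blue plate at (148,480), the seat at (635,130) and the pad at (542,355). The holder fit picked up the tweezers, so I'll refine it and work out the grasp.

```bash
python3 - <<'E'
from h import *
for n,(x0,y0,x1,y1) in {"top":(235,140,318,248),"side":(200,185,330,262)}.items():
    z=np.load(f"{n}0.npz"); P=cloud(n,z["d"])
    m=np.zeros(z["d"].shape,np.uint8); m[y0:y1,x0:x1]=((P[...,2]>.013)&(P[...,2]<.09)&(z["d"]>0))[y0:y1,x0:x1]
    m=cv2.morphologyEx(m,cv2.MORPH_OPEN,np.ones((3,3)))
    _,l,s,_=cv2.connectedComponentsWithStats(m); k=1+s[1:,4].argmax()
    Q=P[l==k]; Q2=Q[Q[:,2]<.036]
    r=cv2.minAreaRect((Q2[:,:2]*1000).astype(np.float32)); print(n,r,s[k])
    a=np.radians(r[2]-90); 
    for ang in (-22.5,):
        a=np.radians(ang); ex=np.array([np.cos(a),np.sin(a)]); ey=np.array([-ex[1],ex[0]])
        L=Q2[:,:2]@np.c_[ex,ey]; 
        print(np.percentile(L,[.5,99.5],axis=0))
    c=np.array(r[0])/1000; L=(Q[:,:2]-c)@np.c_[ex,ey]
    o=(Q[:,2]>.045); print("high pts local",np.percentile(L[o],[2,50,98],axis=0).round(4),"z",np.percentile(Q[o,2],[2,98]))
    f=(L[:,0]>.105)&(Q[:,2]>.027); print("fence local x",np.percentile(L[f],[5,50,95],axis=0).round(4))
    # direction from the long edges
    xs=np.linspace(-.11,.1,15); E=[(x,L[(abs(L[:,0]-x)<.006)&(Q[:,2]<.036)][:,1].min(),L[(abs(L[:,0]-x)<.006)&(Q[:,2]<.036)][:,1].max()) for x in xs]
    E=np.array(E); print("edge slopes",[np.degrees(np.polyfit(E[:,0],E[:,i],1))[0].round(2) for i in(1,2)],"off",np.mean(E[:,1:],0))
# seat, by ray from top crop corners
for u,v in[(613,65),(694,92),(657,203),(575,177)]: print("seat",ray("top",150+u/4.6,140+v/4.6,.02)[:2].round(4))
for u,v in[(150,408),(216,455),(145,553),(78,507)]: print("blue",ray("top",150+u/4.6,140+v/4.6,.008)[:2].round(4))
o=robot.observe(); print(R.from_rotvec(o["tcp_rot"]).as_matrix().round(3))
E
```

```text
top ((567.9981689453125, 4.622779846191406), (120.5414047241211, 260.1958923339844), 68.42217254638672) [ 242  147   71   96 3809]
[[0.39363509 0.16118488]
 [0.6512478  0.28112609]]
high pts local [[-0.1002 -0.0218]
 [-0.0646 -0.0013]
 [ 0.0079  0.019 ]] z [0.04513079 0.06496374]
fence local x [[ 0.1176 -0.0433]
 [ 0.1229 -0.001 ]
 [ 0.1288  0.0446]]
edge slopes [np.float64(1.09), np.float64(0.93)] off [-0.0599727   0.05936683]
side ((567.1563110351562, 3.977081298828125), (127.8670425415039, 261.44415283203125), 68.26155853271484) [ 205  191  119   65 4108]
[[0.39295272 0.16265491]
 [0.65061451 0.28373847]]
high pts local [[-0.1004 -0.0199]
 [-0.0626  0.0037]
 [ 0.0085  0.0236]] z [0.04515385 0.06367985]
fence local x [[ 0.1176 -0.0391]
 [ 0.1228  0.007 ]
 [ 0.1289  0.0518]]
edge slopes [np.float64(-2.39), np.float64(0.75)] off [-0.05512431  0.06274957]
seat [ 0.6841 -0.012 ]
seat [ 0.6661 -0.0624]
seat [ 0.5951 -0.0383]
seat [0.6122 0.0123]
blue [0.4718 0.2746]
blue [0.4425 0.2333]
blue [0.3833 0.2749]
blue [0.4115 0.3166]
[[ 0.909  0.418 -0.001]
 [ 0.418 -0.909  0.002]
 [ 0.    -0.002 -1.   ]]
```

```bash
cat > go.py <<'E'
import sys; from h import *
x,y,z,yaw=map(float,sys.argv[1:5]); o=robot.observe(); M=R.from_rotvec(o["tcp_rot"]).as_matrix()
s=M.T@(np.array([x,y,z])-o["tcp_pos"])/.04; c=np.degrees(np.arctan2(M[1,0],M[0,0])); t=-((yaw-c+180)%360-180)/6
print("units",s.round(3),"turn",round(t,2),"yaw",c.round(2),o["tcp_pos"].round(4),o["force"].round(2),o["clock"])
E
python3 go.py .4285 .2765 .15 145.5
```

```text
units [ 12.617 -17.409   2.044] turn -20.14 yaw 24.68 [ 0.2608 -0.5672  0.2301] [-0.26 -0.66  0.04] 0.1
```

>>> jog_arm(increments="12.6 -17.4 1.5 -20.1 62;12.6 -17.4 1.5 -20.1 62;12.6 -17.4 1.5 -20.1 62;12.6 -17.4 1.5 -20.1 62;12.6 -17.4 1.5 -20.1 62;12.6 -17.4 1.5 -20.1 62;12.6 -17.4 1.5 -20.1 62;12.6 -17.4 1.5 -20.1 62;12.6 -17.4 1.5 -20.1 62;12.6 -17.4 1.5 -20.1 62", grip_force=30)

```text
clock: 0.93
tcp_pos: [0.3415, -0.1582, 0.2018]
tcp_rot: [-2.09, -2.346, -0.0]
force: [0.9, 0.8, 0.2]
opening: 0.0618
finger_force: 0.0
```

```bash
python3 go.py .4285 .2765 .15 145.5
```

```text
units [10.545  3.409  1.297] turn -8.15 yaw 96.6 [ 0.3415 -0.1582  0.2018] [0.95 0.81 0.23] 0.9333
```

>>> jog_arm(increments="10.5 3.4 1.8 -8.15 62;10.5 3.4 1.8 -8.15 62;10.5 3.4 1.8 -8.15 62;10.5 3.4 1.8 -8.15 62;10.5 3.4 1.8 -8.15 62;10.5 3.4 1.8 -8.15 62;10.5 3.4 1.8 -8.15 62;10.5 3.4 1.8 -8.15 62;10.5 3.4 1.8 -8.15 62;10.5 3.4 1.8 -8.15 62")

```text
clock: 1.77
tcp_pos: [0.4244, 0.2447, 0.1345]
tcp_rot: [-0.938, -2.998, 0.001]
force: [1.4, -0.3, -0.1]
opening: 0.0618
finger_force: 0.0
```

```bash
python3 go.py .4285 .2765 .04 145.5
```

```text
units [0.368 0.712 2.362] turn -0.04 yaw 145.25 [0.4244 0.2447 0.1345] [ 1.43 -0.26 -0.12] 1.7667
```

>>> jog_arm(increments="0.35 0.7 0.5 0 62;0.35 0.7 1.4 0 62;0.35 0.7 2.2 0 62;0.35 0.7 2.3 0 62;0.35 0.7 2.3 0 62;0.35 0.7 2.3 0 62")

```text
clock: 2.27
tcp_pos: [0.4297, 0.2735, 0.0438]
tcp_rot: [0.94, 2.998, 0.0]
force: [-0.8, 0.6, 0.4]
opening: 0.0623
finger_force: 0.0
```

```bash
python3 go.py .4285 .2765 -.001 145.5; python3 - <<'E'
from h import *
a,d=robot.read_camera("side"); t,_=robot.read_camera("top")
a=cv2.resize(a[250:380,250:420],None,fx=3,fy=3); t=cv2.resize(t[180:310,120:250],None,fx=3,fy=3)
cv2.imwrite("pics/c1.png",np.hstack([a[:390],t[:390]])[:,:800,::-1])
E
```

```text
units [0.068 0.045 1.12 ] turn -0.05 yaw 145.18 [0.4297 0.2735 0.0438] [-0.83  0.57  0.42] 2.2667
```

View pics/c1.png

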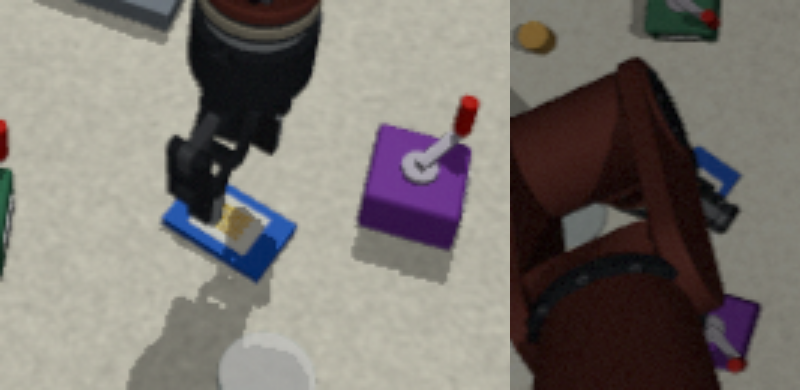

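The fingers stand above the plate (crop 230,230), straddling its width, and the purple look-alike is clear of them. Next I descend.

>>> jog_arm(increments="0.07 0.05 0.4 0 62;0.07 0.05 0.8 0 62;0.07 0.05 0.9 0 62;0.07 0.05 1.0 0 62;0.07 0.05 1.05 0 62;0.07 0.05 1.1 0 62;0.07 0.05 1.1 0 62")

```text
clock: 2.95
tcp_pos: [0.4288, 0.277, -0.0002]
tcp_rot: [0.939, 2.997, 0.001]
force: [-0.1, 0.5, -0.7]
opening: 0.0623
finger_force: 0.0
```

>>> jog_arm(increments="0 0 0 0 45;0 0 0 0 40;0 0 0 0 40;0 0 0 0 40;0 0 0 0 40;0 0 0 0 40", grip_force=40)

```text
clock: 3.45
tcp_pos: [0.4292, 0.2772, 0.0002]
tcp_rot: [0.939, 2.997, 0.002]
force: [-0.7, 0.2, 5.4]
opening: 0.0482
finger_force: 41.9
```

>>> jog_arm(increments="0 0 -0.5 0 40;0 0 -1.5 0 40;0 0 -2 0 40;0 0 -2 0 40")

```text
clock: 3.78
tcp_pos: [0.4322, 0.2787, 0.0842]
tcp_rot: [0.937, 2.991, 0.011]
force: [0.6, 1.1, -0.4]
opening: 0.0486
finger_force: 41.7
```

```bash
python3 go.py .6415 -.0245 .08 158.5;
```

```text
units [-8.623 -3.24   0.121] turn -2.22 yaw 145.21 [0.4322 0.2787 0.0842] [ 0.59  1.12 -0.45] 3.7833
```

>>> jog_arm(increments="-8.6 -3.25 -0.3 -2.2 40;-8.6 -3.25 -0.3 -2.2 40;-8.6 -3.25 -0.3 -2.2 40;-8.6 -3.25 -0.3 -2.2 40;-8.6 -3.25 -0.3 -2.2 40;-8.6 -3.25 -0.3 -2.2 40;-8.6 -3.25 -0.3 -2.2 40;-8.6 -3.25 -0.3 -2.2 40;-8.6 -3.25 -0.3 -2.2 40;-8.6 -3.25 -0.3 -2.2 40")

```text
clock: 4.62
tcp_pos: [0.6405, -0.0332, 0.0909]
tcp_rot: [0.596, 3.079, -0.004]
force: [0.4, 0.1, 0.9]
opening: 0.0483
finger_force: 41.7
```

```bash
python3 go.py .6415 -.0245 .035 158.5; python3 - <<'E'
from h import *
a,d=robot.read_camera("side"); t,dt=robot.read_camera("top"); np.savez("s1.npz",a=a,d=d,t=t,dt=dt)
a=cv2.resize(a[170:270,190:340],None,fx=5,fy=5)
cv2.imwrite("pics/c2.png",a[...,::-1])
P=cloud("side",d); h=cv2.cvtColor(robot.read_camera("side")[0],cv2.COLOR_RGB2HSV)
m=(cv2.inRange(h,(105,130,50),(125,255,255))>0)&(d>0); v,u=np.indices(d.shape); m&=(u>190)&(u<340)&(v>140)&(v<260)
print(m.sum(),np.percentile(P[m],[2,50,98],axis=0).round(4)); Q=P[m]; r=cv2.minAreaRect((Q[:,:2]*1000).astype(np.float32)); print(r)
E
```

```text
units [0.067 0.213 1.398] turn -0.07 yaw 158.1 [ 0.6405 -0.0332  0.0909] [0.38 0.14 0.88] 4.6167
214 [[ 0.6001 -0.1427 -0.0027]
 [ 0.6186 -0.0237  0.0969]
 [ 0.6763  0.0032  0.1454]]
((638.3410034179688, -68.94590759277344), (95.79718017578125, 151.4874725341797), 10.004264831542969)
```

View pics/c2.png

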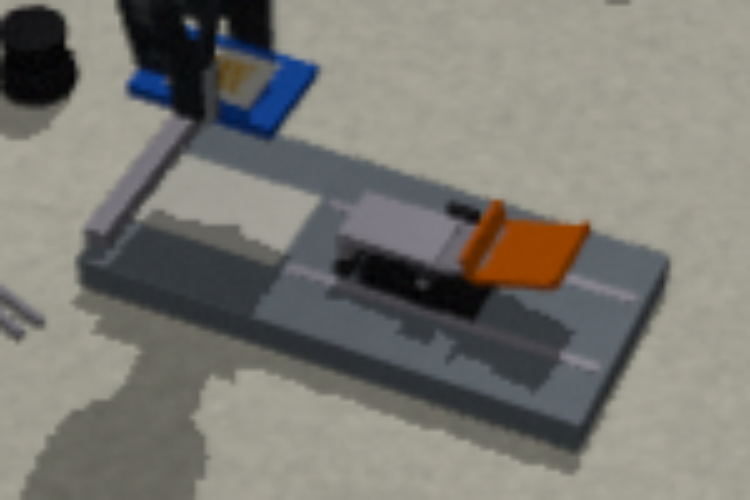

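The plate is held flat at crop (220,85), above the seat at (230,200). I'll correct the overshoot and lower it to just above the deck.

>>> jog_arm(increments="0.05 0.2 0 0 40;0.05 0.2 0.7 0 40;0.05 0.2 1.2 0 40;0.05 0.2 1.3 0 40;0.05 0.2 1.3 0 40;0.05 0.2 1.3 0 40;0.05 0.2 1.3 0 40")

```text
clock: 5.35
tcp_pos: [0.6387, -0.0174, 0.0408]
tcp_rot: [0.587, 3.084, 0.0]
force: [0.4, 0.2, -1.6]
opening: 0.0486
finger_force: 41.7
```

```bash
python3 go.py .6415 -.0245 .021 158.5; python3 - <<'E'
from h import *
d=0
a,d=robot.read_camera("side"); P=cloud("side",d); h=cv2.cvtColor(a,cv2.COLOR_RGB2HSV)
m=(cv2.inRange(h,(105,130,50),(125,255,255))>0)&(d>0)&(P[...,2]>.02)&(P[...,2]<.06)&(abs(P[...,1]+.025)<.1)
Q=P[m]; c=np.array([.568,.0045]); a0=np.radians(-21.5); ex=np.array([np.cos(a0),np.sin(a0)]); ey=np.array([-ex[1],ex[0]])
r=cv2.minAreaRect((Q[:,:2]*1000).astype(np.float32)); print(m.sum(),r,(np.array(r[0])/1000-c)@np.c_[ex,ey])
E
```

```text
units [-0.13  -0.14   0.494] turn -0.01 yaw 158.46 [ 0.6387 -0.0174  0.0408] [ 0.43  0.23 -1.57] 5.35
205 ((636.0638427734375, -25.444183349609375), (92.04302978515625, 79.07696533203125), 74.2636947631836) [ 0.07430237 -0.00291511]
```

>>> jog_arm(increments="-0.13 -0.14 0 0 40;-0.13 -0.14 0.2 0 40;-0.13 -0.14 0.35 0 40;-0.13 -0.14 0.42 0 40;-0.13 -0.14 0.48 0 40;-0.13 -0.14 0.5 0 40;-0.13 -0.14 0.5 0 40")

```text
clock: 5.98
tcp_pos: [0.6424, -0.0261, 0.0251]
tcp_rot: [0.589, 3.084, -0.001]
force: [-10.4, 0.8, 26.0]
opening: 0.0482
finger_force: 46.5
```

Upward force of 26 N with backward force suggests the plate is catching the fence. I'll raise it, back off 4 mm and lower again.

>>> jog_arm(increments="0.1 0 -0.6 0 40;0.1 0 -0.6 0 40;0.12 0 -0.6 0 40;0.12 0 -0.6 0 40")

```text
clock: 6.32
tcp_pos: [0.6353, -0.0235, 0.0424]
tcp_rot: [-0.589, -3.085, -0.0]
force: [-0.7, -0.2, -1.5]
opening: 0.0481
finger_force: 43.9
```

```bash
python3 go.py .6377 -.0230 .021 158.5; python3 - <<'E'
from h import *
a,d=robot.read_camera("side"); np.savez("s2.npz",a=a,d=d)
cv2.imwrite("pics/c3.png",cv2.resize(a[180:270,190:340],None,fx=5,fy=5)[...,::-1])
E
```

```text
units [-0.052  0.034  0.534] turn -0.02 yaw 158.38 [ 0.6353 -0.0235  0.0424] [-0.67 -0.19 -1.5 ] 6.3167
```

View pics/c3.png

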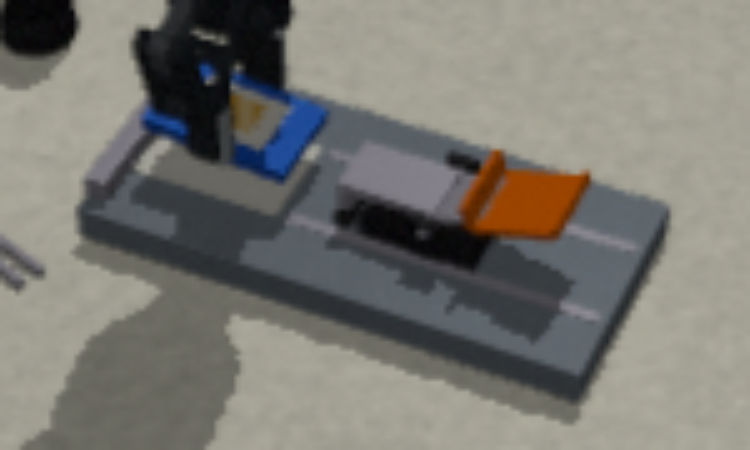

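>>> jog_arm(increments="-0.03 0.03 0.2 0 40;-0.03 0.03 0.35 0 40;-0.03 0.03 0.42 0 40;-0.03 0.03 0.46 0 40;-0.03 0.03 0.49 0 40;-0.03 0.03 0.49 0 40;-0.03 0.03 0.49 0 40")

```text
clock: 6.95
tcp_pos: [0.6377, -0.0228, 0.0236]
tcp_rot: [0.589, 3.085, 0.0]
force: [-0.8, 0.0, -0.5]
opening: 0.0486
finger_force: 43.9
```

>>> jog_arm(increments="0 0 0.04 0 40;0 0 0.07 0 40;0 0 0.09 0 40;0 0 0.09 0 40")

```text
clock: 7.28
tcp_pos: [0.6385, -0.023, 0.0219]
tcp_rot: [0.588, 3.085, -0.0]
force: [-3.1, -0.4, 7.6]
opening: 0.0481
finger_force: 44.8
```

>>> jog_arm(increments="0 0 0 0 56;0 0 0 0 62;0 0 0 0 64;0 0 0 0 64;0 0 -0.5 0 64;0 0 -1.5 0 64;0 0 -2.2 0 64;0 0 -2.5 0 64")

```text
clock: 7.95
tcp_pos: [0.6406, -0.0231, 0.1249]
tcp_rot: [0.587, 3.078, 0.001]
force: [0.6, -0.9, 0.5]
opening: 0.0639
finger_force: 0.0
```

```bash
cat > meas.py <<'E'
from h import *
c=np.array([.568,.0045]); a0=np.radians(-21.5); ex=np.array([np.cos(a0),np.sin(a0)]); ey=np.array([-ex[1],ex[0]])
def W(x,y): return (c+x*ex+y*ey).round(4)
if __name__=="__main__":
  for n in("side","top"):
    a,d=robot.read_camera(n); P=cloud(n,d); h=cv2.cvtColor(a,cv2.COLOR_RGB2HSV); L=(P[...,:2]-c)@np.c_[ex,ey]; np.savez(f"m_{n}.npz",a=a,d=d)
    inb=(abs(L[...,1])<.07)&(abs(L[...,0])<.14)&(d>0)
    m=((cv2.inRange(h,(105,110,40),(125,255,255))>0)&inb&(P[...,2]<.045)).astype(np.uint8)
    if m.sum()>20:
        Q=P[m>0]; r=cv2.minAreaRect((Q[:,:2]*1000).astype(np.float32)); print(n,"blue",m.sum(),np.round(r[1],1),round(r[2],1),"local",((np.array(r[0])/1000-c)@np.c_[ex,ey]).round(4),"z",np.percentile(Q[:,2],[5,50,95]).round(4), np.percentile(L[m>0],[1,99],axis=0).round(4))
    m=(cv2.inRange(h,(3,150,90),(16,255,255))>0)&inb
    if m.sum()>20: print(n,"pad",m.sum(),np.percentile(L[m],[2,50,98],axis=0).round(4).tolist(),"z",np.percentile(P[m][:,2],[2,50,98]).round(4))
E
python3 meas.py; python3 go.py .5 .03 .1 158.5
```

```text
side blue 333 [62.5 82.1] 69.7 local [ 0.0793 -0.003 ] z [0.0217 0.0274 0.0301] [[ 0.0385 -0.0319]
 [ 0.1167  0.0271]]
side pad 264 [[-0.1008, -0.0207], [-0.0766, 0.0005], [-0.0544, 0.0211]] z [0.0472 0.0562 0.0642]
units [ 3.753 -0.056  0.563] turn -0.02 yaw 158.4 [ 0.6402 -0.0231  0.1236] [ 0.33  0.76 -0.26] 8.05
```

```bash
python3 -c "
from meas import W; print(W(-.080,0),W(.08,0))"; python3 go.py .4936 .0338 .085 158.5
```

```text
[0.4936 0.0338] [ 0.6424 -0.0248]
units [ 3.939 -0.027  0.937] turn -0.02 yaw 158.4 [ 0.6402 -0.0231  0.1236] [ 0.33  0.76 -0.26] 8.05
```

>>> jog_arm(increments="1 0 0 0 30;2 0 0 0 0;3 0 0.3 0 0;3.94 0 0.6 0 0;3.94 -0.02 0.9 0 0;3.94 -0.02 0.9 0 0;3.94 -0.02 0.9 0 0")

```text
clock: 8.63
tcp_pos: [0.4889, 0.0347, 0.0819]
tcp_rot: [-0.588, -3.083, 0.001]
force: [-0.0, 1.2, 0.6]
opening: -0.0002
finger_force: 0.0
```

```bash
python3 meas.py; python3 go.py .4936 .0338 .06 158.5; python3 - <<'E'
from h import *
t=np.load("m_top.npz")["a"][135:250,225:325]; s=np.load("m_side.npz")["a"][170:270,190:340]
t=cv2.resize(t,(348,400),interpolation=cv2.INTER_CUBIC); s=cv2.resize(s,(450,300)); o=np.zeros((400,798,3),np.uint8); o[:,:348]=t; o[:300,348:]=s
cv2.imwrite("pics/c4.png",o[...,::-1])
E
```

```text
side blue 331 [61.9 81. ] 67.9 local [ 0.0783 -0.0033] z [0.0219 0.0272 0.0303] [[ 0.0387 -0.0334]
 [ 0.117   0.0263]]
side pad 271 [[-0.1008, -0.0202], [-0.0758, 0.0015], [-0.0539, 0.0214]] z [0.0479 0.0558 0.0648]
top blue 177 [51.5 74.3] 68.4 local [0.0783 0.0017] z [0.0189 0.0275 0.0315] [[ 0.0471 -0.0238]
 [ 0.1151  0.0273]]
units [-0.028  0.003  0.612] turn -0.02 yaw 158.38 [0.4925 0.0341 0.0845] [ 0.2   0.07 -0.03] 8.7333
```

View pics/c4.png

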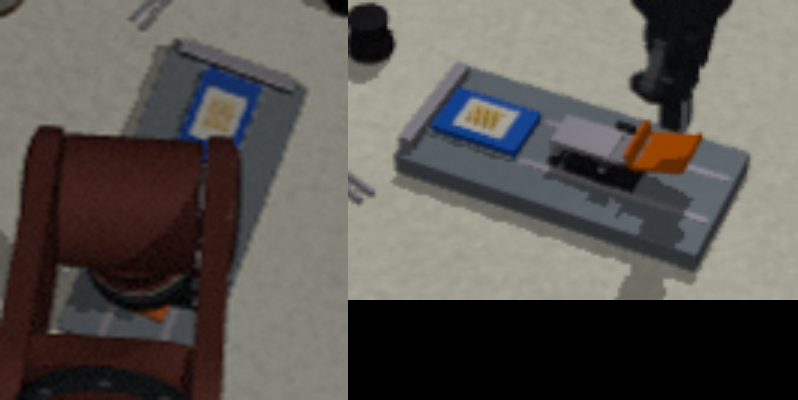

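The plate lies flat and square before the fence, centred on the seat (left view 222,115). Next I press the pad.

>>> jog_arm(increments="0 0 0.4 0 0;0 0 0.65 0 0;0 0 0.8 0 0;0 0 0.95 0 0;0 0 1.1 0 0;0 0 1.2 0 0;0 0 1.25 0 0;0 0 1.25 0 0;0 0 1.25 0 0")

```text
clock: 9.48
tcp_pos: [0.4935, 0.034, 0.0361]
tcp_rot: [0.588, 3.082, 0.0]
force: [-0.0, -0.5, 11.3]
opening: -0.0002
finger_force: 5.1
```

```bash
python3 meas.py;python3 - <<'E'
from h import *
s=np.load("m_side.npz")["a"][170:270,190:340]
cv2.imwrite("pics/c5.png",cv2.resize(s,(750,500))[...,::-1])
E
python3 go.py .4936 .0338 .036 158.5
```

```text
side blue 330 [63.4 80.1] 68.4 local [ 0.0776 -0.0037] z [0.0218 0.0274 0.0299] [[ 0.0387 -0.0333]
 [ 0.1165  0.027 ]]
side pad 175 [[-0.1014, -0.0183], [-0.084, 0.0093], [-0.0585, 0.0228]] z [0.0309 0.0356 0.052 ]
top blue 243 [52. 78.] 68.4 local [0.0772 0.0016] z [0.0198 0.0275 0.0309] [[ 0.0395 -0.024 ]
 [ 0.1146  0.0273]]
units [-0.    -0.003  0.007] turn -0.01 yaw 158.41 [0.4936 0.0339 0.0363] [-2.44 -0.49  9.94] 9.5833
```

View pics/c5.png

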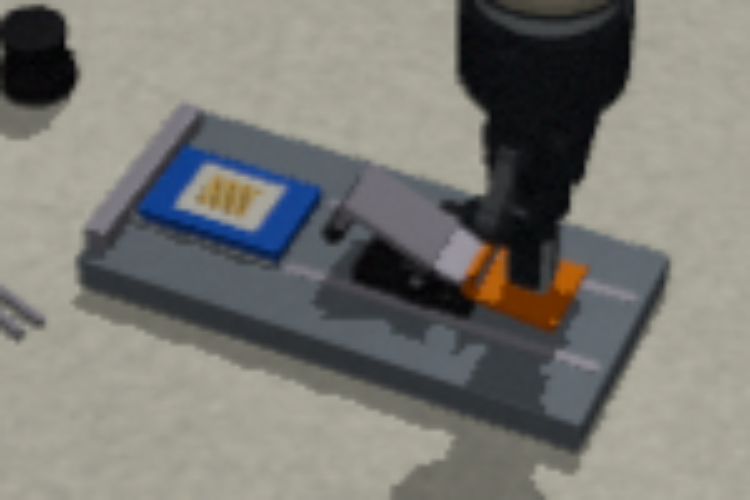

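The jaw is open about 0.4, with its toe clear of the plate's top. Next I slide forward.

>>> jog_arm(increments="-0.12 0 0 0 0;-0.24 0 0 0 0;-0.36 0 0 0 0;-0.48 0 0 0 0;-0.6 0 0 0 0;-0.72 0 0 0 0;-0.84 0 0 0 0;-0.96 0 0 0 0;-1.05 0 0 0 0;-1.05 0 0 0 0")

```text
clock: 10.42
tcp_pos: [0.5313, 0.019, 0.0358]
tcp_rot: [0.589, 3.085, 0.001]
force: [-3.5, 1.1, 10.5]
opening: 0.0
finger_force: 5.3
```

```bash
python3 meas.py; python3 go.py .4936 .0338 .036 158.5
```

```text
side blue 269 [61.8 77.8] 67.7 local [ 0.0798 -0.0043] z [0.0227 0.0276 0.0301] [[ 0.0415 -0.0328]
 [ 0.1177  0.0264]]
side pad 172 [[-0.0611, -0.0183], [-0.0444, 0.0096], [-0.0181, 0.0219]] z [0.031  0.0351 0.0503]
top blue 107 [51.3 73.6] 64.5 local [0.0826 0.0032] z [0.0203 0.0275 0.0319] [[ 0.0482 -0.0234]
 [ 0.1182  0.0269]]
units [ 1.013 -0.002 -0.006] turn -0.02 yaw 158.38 [0.5313 0.0189 0.0358] [-2.67  1.69  9.19] 10.5167
```

>>> jog_arm(increments="-0.04 0 0 0 0;-0.08 0 0 0 0;-0.12 0 0 0 0;-0.12 0 0 0 0")

```text
clock: 10.85
tcp_pos: [0.5316, 0.0187, 0.0341]
tcp_rot: [-0.588, -3.078, -0.002]
force: [-8.0, 5.6, 10.5]
opening: -0.0002
finger_force: 5.8
```

>>> jog_arm(increments="-0.04 0 0 0 0;-0.08 0 0 0 0;-0.08 0 0 0 0")

```text
clock: 11.1
tcp_pos: [0.5324, 0.0182, 0.0331]
tcp_rot: [-0.587, -3.073, -0.003]
force: [-10.7, 5.3, 10.1]
opening: -0.0004
finger_force: 6.2
```

Horizontal resistance of about 12 N at the expected travel means the plate is hard against the fence. I'll check that, then let the jaw close while keeping the push on.

```bash
python3 meas.py; python3 go.py .5324 .0182 .05 158.5
```

```text
side blue 272 [62.2 78.1] 66.4 local [ 0.0793 -0.004 ] z [0.0226 0.0275 0.0302] [[ 0.042  -0.0324]
 [ 0.1172  0.0262]]
side pad 176 [[-0.06, -0.0195], [-0.0452, 0.0092], [-0.0183, 0.0211]] z [0.0263 0.0309 0.0481]
top blue 81 [51.7 21.3] 85.0 local [0.1126 0.0025] z [0.0214 0.0278 0.031 ] [[ 0.0959 -0.0236]
 [ 0.1184  0.0262]]
units [ 0.005 -0.001 -0.421] turn -0.02 yaw 158.36 [0.5324 0.0182 0.0332] [-9.    5.6  10.14] 11.2
```

>>> jog_arm(increments="0 0 -0.06 0 0;0 0 -0.12 0 0;0 0 -0.18 0 0;0 0 -0.24 0 0;0 0 -0.3 0 0;0 0 -0.36 0 0;0 0 -0.42 0 0;0 0 -0.48 0 0")

```text
clock: 11.87
tcp_pos: [0.5376, 0.0159, 0.0533]
tcp_rot: [0.588, 3.085, -0.0]
force: [0.4, 0.2, -0.8]
opening: 0.0001
finger_force: 0.0
```

>>> jog_arm(increments="0.05 0 -0.4 0 0;0.05 0 -1 0 0;0.05 0 -1.8 0 0;0.05 0 -1.8 0 0")

```text
clock: 12.2
tcp_pos: [0.5404, 0.0162, 0.1316]
tcp_rot: [0.586, 3.074, 0.001]
force: [1.8, -0.6, 1.2]
opening: 0.0003
finger_force: 0.0
```

```bash
python3 meas.py;python3 - <<'E'
from h import *
s=np.load("m_side.npz")["a"][170:270,190:340]
cv2.imwrite("pics/c6.png",cv2.resize(s,(750,500))[...,::-1])
E
python3 go.py .4936 .0338 .036 158.5
```

```text
side blue 242 [60.9 81.4] 67.9 local [ 0.0776 -0.0024] z [0.0223 0.0276 0.031 ] [[ 0.0425 -0.0329]
 [ 0.1174  0.027 ]]
side pad 248 [[-0.0595, -0.0201], [-0.0371, 0.0006], [-0.0137, 0.0212]] z [0.044  0.049  0.0576]
top pad 113 [[-0.0531, -0.018], [-0.039, 0.0007], [-0.0245, 0.0207]] z [0.041  0.048  0.0533]
units [ 1.184e+00 -1.000e-03  2.273e+00] turn -0.02 yaw 158.39 [0.5372 0.0165 0.1271] [-0.17 -0.2   0.15] 12.3
```

View pics/c6.png

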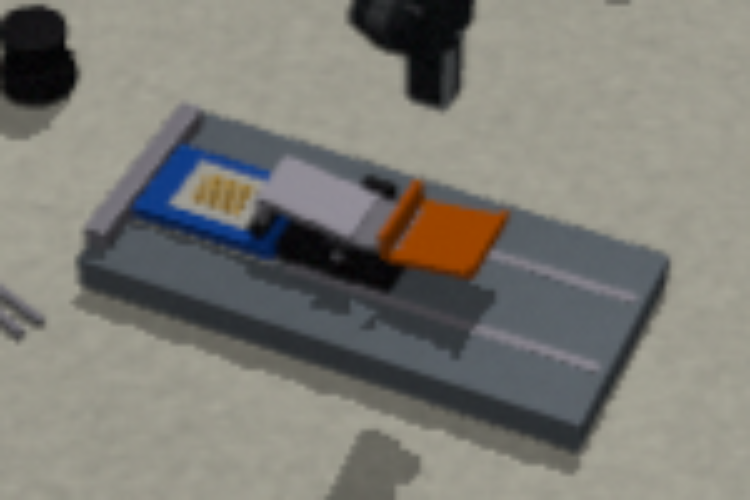

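The jaw is closed on the plate's edge (crop 270,200), the plate is against the fence, and the tip is clear. Next is the green tally.

```bash
python3 go.py .550 .250 .11 180
```

```text
units [1.855 5.545 0.426] turn -3.6 yaw 158.39 [0.5372 0.0165 0.1271] [-0.17 -0.2   0.15] 12.3
```

>>> jog_arm(increments="1.85 5.55 0.4 -3.6 0;1.85 5.55 0.4 -3.6 0;1.85 5.55 0.4 -3.6 0;1.85 5.55 0.4 -3.6 0;1.85 5.55 0.4 -3.6 0;1.85 5.55 0.4 -3.6 0;1.85 5.55 0.4 -3.6 0;1.85 5.55 0.4 -3.6 0;1.85 5.55 0.4 -3.6 0;1.85 5.55 0.4 -3.6 0")

```text
clock: 13.13
tcp_pos: [0.5477, 0.249, 0.1082]
tcp_rot: [-0.002, -3.14, 0.002]
force: [0.1, -0.9, -0.3]
opening: 0.0003
finger_force: 0.0
```

```bash
cat >knob.py <<'E'
from h import *
for n in("side","top"):
    a,d=robot.read_camera(n); P=cloud(n,d); h=cv2.cvtColor(a,cv2.COLOR_RGB2HSV)
    m=((cv2.inRange(h,(0,170,60),(4,255,255))>0)|(cv2.inRange(h,(176,170,60),(180,255,255))>0))&(d>0)&(np.hypot(P[...,0]-.606,P[...,1]-.289)<.06)&(P[...,2]>.045)&(P[...,2]<.085)
    if m.sum()>3: q=np.median(P[m],0); print(n,m.sum(),q.round(4),"angle",np.degrees(np.arctan2(q[1]-.2893,q[0]-.606)).round(1))
E
python3 knob.py; python3 go.py .550 .250 .054 180
```

```text
side 61 [0.5825 0.2599 0.0681] angle -128.7
units [-0.047  0.027  1.373] turn -0.02 yaw 179.89 [0.5482 0.249  0.1089] [-0.7  -0.38  0.89] 13.2333
```

>>> jog_arm(increments="0 0.02 0.5 0 0;0 0.02 1.1 0 0;0 0.02 1.37 0 0;0 0.02 1.37 0 0;-0.2 0.02 1.37 0 0;-0.35 0.02 1.37 0 0;-0.5 0.02 1.37 0 0;-0.65 0.02 1.37 0 0;-0.8 0.02 1.37 0 0;-0.8 0.02 1.37 0 0")

```text
clock: 14.07
tcp_pos: [0.5813, 0.2508, 0.0549]
tcp_rot: [0.001, 3.141, -0.001]
force: [-3.1, -3.0, -0.5]
opening: 0.0001
finger_force: 1.5
```

>>> jog_arm(increments="-0.15 0 0 0 0;-0.3 0 0 0 0;-0.45 0 0 0 0;-0.55 0 0 0 0;-0.65 0 0 0 0;-0.72 0 0 0 0;-0.72 0 0 0 0")

```text
clock: 14.65
tcp_pos: [0.609, 0.2527, 0.0545]
tcp_rot: [-0.0, -3.141, -0.004]
force: [-5.6, 0.9, 1.9]
opening: 0.0001
finger_force: 2.5
```

```bash
python3 knob.py; python3 go.py .612 .250 .054 180
```

```text
side 21 [0.6246 0.2576 0.0553] angle -59.6
units [-0.083 -0.066  0.012] turn 0.0 yaw -180.0 [0.6087 0.2526 0.0545] [-4.86  2.1   1.68] 14.75
```

>>> jog_arm(increments="-0.06 0 0 0 0;-0.12 0 0 0 0;-0.12 0 0 0 0")

```text
clock: 15.0
tcp_pos: [0.6107, 0.2532, 0.0544]
tcp_rot: [0.0, -3.134, -0.003]
force: [-10.9, 2.6, 6.1]
opening: -0.0004
finger_force: 5.6
```

At 11 N it is on its stop. I'll back off and let it spring back.

>>> jog_arm(increments="0.3 0 0 0 0;0.6 0 0 0 0;0.9 0 0 0 0;1.2 0 0 0 0;1.5 0 0 0 0;1.8 0 0 0 0;1.8 0 -1 0 0;1.8 0 -2 0 0;1.8 0 -2.5 0 0;1.8 0 -2.5 0 0")

```text
clock: 15.83
tcp_pos: [0.5486, 0.2537, 0.1631]
tcp_rot: [-0.001, 3.124, 0.009]
force: [1.0, 0.3, 0.7]
opening: -0.0004
finger_force: 0.0
```

```bash
python3 knob.py; python3 meas.py; python3 go.py .55 .25 .15 180; python3 - <<'E'
from h import *
s=np.load("m_side.npz")["a"][140:420,120:440]
cv2.imwrite("pics/c7.png",cv2.resize(s,(685,600))[...,::-1])
E
```

```text
side 61 [0.5825 0.2601 0.0701] angle -128.8
side blue 240 [64.2 76.5] 69.3 local [ 0.0798 -0.0046] z [0.0222 0.0277 0.0313] [[ 0.042  -0.0333]
 [ 0.1177  0.0273]]
top blue 186 [51.8 76.8] 68.5 local [0.0794 0.0015] z [0.0198 0.0271 0.0319] [[ 0.0441 -0.0243]
 [ 0.1177  0.0271]]
top pad 227 [[-0.0593, -0.0179], [-0.0377, 0.0013], [-0.0137, 0.0209]] z [0.0404 0.0489 0.0585]
units [-0.21  -0.03   0.085] turn 0.0 yaw -179.99 [0.5416 0.2512 0.1534] [ 0.74  0.49 -0.59] 16.0333
```

View pics/c7.png

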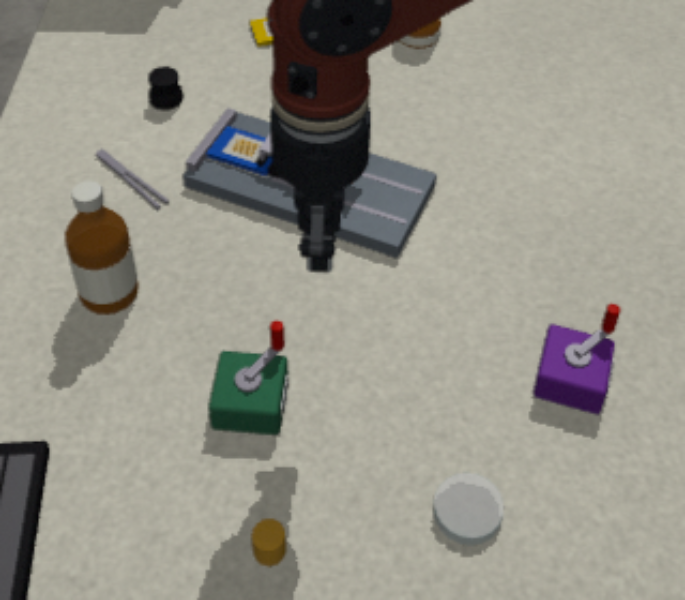

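The lever is back at rest (knob at 277,335). The plate is clipped at (240,148), centred at x ≈ 0.080, the bystanders in view are undisturbed, and the robot touches nothing. I'm handing in.

```bash
python3 -c "
from rig import robot; print(robot.hand_in())"
```

```text
the job is handed in; nothing more can be done
None
```

The blue plate is clipped on its seat against the fence, the green tally lever was swung to its stop and sprang back, and the job was handed in at about 16 s of the 64 s allowed; the hand-in returned no verdict.

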